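# Pull the long column from its sprung holder and lay it in the cradle

### The arm

A 6-joint arm with a two-finger parallel gripper is mounted at the origin on the work surface. World frame = base frame: x ahead of the robot, y to its left, z up, the work surface at z = 0. Lengths are in mm, angles in rad, forces in N, time in s.
With the tool pointing down it reaches from about 350 to 850 mm from the base axis. Payload 8.1 kg.
Tool frame: the origin (TCP) lies midway between the tips of the shut fingers; the grasp point (between the pads) lies 19 mm behind it; z points along the fingers, y is the line along which they close (so a half turn about z gives the same grasp; the last joint's range is limited). The gripper opens to 93 mm and grips with 3 to 60 N. Pads are 15 mm wide; open, the fingers measure 128 mm over their backs; the gripper's body (75 mm by 188 mm) begins 65 mm behind the grasp point.
Start: joints at [1.187, 0.13, 1.488, -0, 1.523, -0.085], TCP at [176.602, 573.425, 218.635] pointing down, gripper open.
Joint ranges: [-2.96, 2.96], [-0.89, 2.26], [0.02, 2.5], [-1.34, 4.48], [0, 2.73], [-2.66, 2.66]. Speed limits (rad/s): [2.39, 2.39, 2.79, 3.14, 3.14, 3.14].

### API

Orientations are given as a rotation vector (axis times angle).
In Python, from bench import status, imaging, workorder gives the robot as it stands.
- The arm moves only by the tool drive_tool, never from a script. Its argument "targets" is text: rows parted by semicolons, each of 7 numbers parted by spaces: the shift along the world's x, y, z as a fraction of full scale, then the turn, a rotation vector about the world's x, y, z as a fraction of full scale, then the opening, from 0 (shut) to 1 (fully open). In form: x y z wx wy wz gripper; .... A call has exactly 10 rows; each row is the pose to reach, as a shift and turn from the pose commanded when the call began; what a row does not reach only later rows make up. Full scale, the value 1, is 400 mm for a shift and 60 degrees for a turn. A row lasts 1/12 s, in which the tool goes at most 41.7 mm and 7.16 degrees, less where a joint would pass 70% of its speed; a pose out of reach is approached as far as the arm can. A call with a number of a shift or a turn outside -1 to 1 is refused whole. A call with a gripper value outside its range is refused whole. The fingers move at their own pace and stop on an object; "squeeze" is the grip in N (left out, the last holds). Time passes only in rows, so rows that repeat a pose let the fingers close, or fill a call up. It gives the time, the measured TCP pose, the force, the opening and the grip force at its end, in the units of the state.
- status.observe(): the state, without advancing time (a new reading comes with each control period).
- imaging.get_image(name): name is "scene" or "top" or "wrist"; returns a dict with "image" (384x512x3 uint8, blue, green, red), "z_map" (384x512 float32, mm along the optical axis (not along the pixel's ray), 0 where there is no reading), "fx", "fy", "cx", "cy" (pixels), "R" (3x3) and "t" (3): a world point X has camera coordinates R X + t; the wrist camera has in their place "tool_from_camera" (4x4, takes a point from camera to tool coordinates, whose origin is the TCP and whose axes are the flange's). Camera axes: x right, y down, z forward; pixel columns grow to the right and rows downward; lengths in mm; the calibration is good to about 2 mm. A picture is of the moment at which its call begins: read the wrist's pose just before it.
- workorder.close_job(): hands the job in; it is judged then, once.
The state is a dict: "clock": time; "joint_pos": joint angles; "joint_vel": joint speeds; "joint_efforts": joint torques, N m; "tool_pos": TCP position; "ee_rot": TCP orientation; "force": force on the tool from outside, world axes, zero at the start; "moment": the same for the moment, N m; "width": finger opening in mm; "grip_force": force on a finger pad.
Only numpy, scipy, OpenCV 4.12 (cv2) and the standard library are available. Lean on these libraries where they do the work, as an engineer would, in place of code of your own. Each camera call takes 0.05 s, during which the arm holds its last target. There are 200 camera calls.

### The job

Pull the long steel column up out of the upright holder, whose springs grip its lower end, and lay it down level and centred in the low cradle so that an end fitting rests in each of the two notches; either way round will do. Set it down, do not let it drop or topple: the packing inside is delicate. Leave the two short columns in the holder and leave the bottle and the mouse where they are.

Things in the scene. Friction and masses are not known exactly. Their poses are not given: they have to be found in the camera images.
- column_long: The long steel chromatography column, the tallest of three in the holder: a round rod 150 mm long, with an end fitting 18 mm in diameter and 24 mm long at each end and a 12 mm tube between them (102 mm of it bare). About 0.14 kg. Origin: its middle; z along the rod (up at the start). It stands in a well 45 mm deep, so 105 mm of it show above the holder.
- column_short_a: Short steel chromatography column standing upright in a well of the holder: 100 mm long, end fittings 18 mm diameter x 24 mm long, tube between them 12 mm diameter. Origin: its middle; z along it. Stays where it is.
- column_short_b: Short steel chromatography column standing upright in a well of the holder: 100 mm long, end fittings 18 mm diameter x 24 mm long, tube between them 12 mm diameter. Origin: its middle; z along it. Stays where it is.
- holder: Grey plastic holder block fixed to the bench, 56 x 190 x 55 mm (x, y, z). Origin: centre of its underside. Three square wells of 20 mm in a row along its y, at y = -62, 0 and +62 mm, each 45 mm deep; any column can stand in any well. A spring pad near the bottom of each well grips the column's lower fitting; it takes about 5 to 15 N to pull it, over the first 25 mm; then it comes freely.
- cradle: Cradle fixed to the bench: aluminium base plate 190 x 80 x 8 mm (x, y, z) with two white V-notch posts at x = -63 and +63 mm, each 12 mm thick along x. The notches (90 degree V, about 30 mm wide at the mouth) hold a column along the cradle's x axis with its axis 50 mm above the bench; the posts reach 53 mm high; between them is free space of 114 mm above the plate. Origin: centre of the underside.
- bottle: Amber glass bottle with cap, 60 mm diameter, 140 mm high, loose bystander. Origin: centre of its underside.
- mouse: Black computer mouse, 100 x 58 x 24 mm, loose bystander. Origin: centre of its underside.
There are look-alikes about, which are no part of the job. What is shaped like the cradle but blue or turquoise is not meant.

How it is judged (in metres and radians):
On the way:
1. the long column is pulled up clear of the holder (height (world z) of column_long above 0.13 m), for 0.1 s.
At the end, for the whole second after the job is handed in: The long column lies still in both notches: middle within 8 mm of the cradle centre lengthwise, 4 mm sideways, 4 mm of 50 mm height, axis within 0.06 rad of the cradle x axis (either way round); short columns within 15 mm, bottle and mouse within 30 mm of their starts (x of column_long in the frame of cradle between -0.008 and 0.008 m and y of column_long in the frame of cradle between -0.004 and 0.004 m and z of column_long in the frame of cradle between 0.046 and 0.054 m and angle between the z axis of column_long and the x axis of cradle, either way round below 0.06 rad and linear speed of column_long below 0.02 m/s and angular speed of column_long below 0.2 rad/s and distance of each of column_short_a, column_short_b from where it was at the start of the episode below 0.015 m and distance of each of bottle, mouse from where it was at the start of the episode below 0.03 m); the robot touches nothing.
It fails at once if the long column is dropped or topples: out of the fingers it moves faster than 0.6 m/s or turns faster than 6 rad/s (contact force between the fingers and column_long below 0.05 N and (linear speed of column_long above 0.6 m/s or angular speed of column_long above 6 rad/s)).
It fails at once if a bystander is disturbed: a short column moved over 15 mm, the bottle or mouse over 30 mm (not (distance of each of column_short_a, column_short_b from where it was at the start of the episode below 0.015 m and distance of each of bottle, mouse from where it was at the start of the episode below 0.03 m)).
It also fails if it takes over 48 s, if anything falls off the work surface, if the arm or the gripper's body presses on something with over 40 N, if the wrist force passes 120 N, or if a joint passes its speed limit or range.

## Working session

There is one attempt and no reset: what is moved stays moved. The work goes in short steps, Python scripts to look and compute and a tool call to move; the robot and the scene stay as the last step left them, time stands still between calls to the robot, and variables do not carry over. Pictures are saved under pics/ and viewed, at most 10 in all, crops included, and the job is handed in when it is done.

Besides the shell and the picture viewer there is one more tool, called after "Request:" as name(argument=value, ...), one argument or row to a line, values as JSON. drive_tool: Moves the arm, as the interface text tells. Its arguments: {"type":"object","properties":{"targets":{"type":"string"},"squeeze":{"type":"number"}},"required":["targets"]}

```bash
mkdir -p pics; ls; cat > h.py <<'E'
from bench import status, imaging, workorder
import numpy as np, cv2
def cloud(d):
    z=d["z_map"]; v,u=np.indices(z.shape)
    P=np.stack([(u-d["cx"])/d["fx"]*z,(v-d["cy"])/d["fy"]*z,z],-1)
    return (P-np.asarray(d["t"]))@np.asarray(d["R"]), z>0
E
python3 - <<'E'
from h import *
print(status.observe())
for n in("scene","top"):
    d=imaging.get_image(n); cv2.imwrite(f"pics/{n}.png",d["image"]); P,m=cloud(d); np.savez(f"{n}.npz",P=P,m=m,im=d["image"])
    print(n,d["fx"],d["cx"],np.round(d["R"],3).tolist(),d["t"])
E
```

```text
pics
{'clock': 0.0, 'joint_pos': array([ 1.18663981e+00,  1.31186201e-01,  1.48926042e+00,  1.04827296e-05,
        1.52304294e+00, -8.53596664e-02]), 'joint_vel': array([-6.56459743e-05, -6.32096915e-04,  1.81147570e-03, -4.49007926e-04,
        2.10463719e-03, -2.12717699e-04]), 'joint_efforts': array([ 5.88275961e-04, -5.59830558e+01, -4.91767502e+01,  7.70343840e-02,
        3.51575750e-02, -1.28608463e-05]), 'tool_pos': array([176.35511489, 572.88801616, 217.58288738]), 'ee_rot': array([-4.67538377e-01, -3.10614999e+00,  2.89367953e-03]), 'force': array([ 0.23364094, -0.51810413,  0.55812017]), 'moment': array([ 0.0282352 ,  0.00030104, -0.0224191 ]), 'grip_force': 0.0, 'width': 92.79226142096941}
scene 359.9759024940602 252.6110901969471 [[-0.488, 0.873, -0.007], [0.543, 0.297, -0.785], [-0.683, -0.387, -0.619]] [ 188.97700613 -236.00881292 1197.91048241]
top 377.8862497404398 252.92792108641893 [[0.0, -1.0, 0.013], [-0.981, -0.003, -0.193], [0.193, -0.012, -0.981]] [ 64.80870509 496.02908102 915.4073823 ]
```

View pics/top.png

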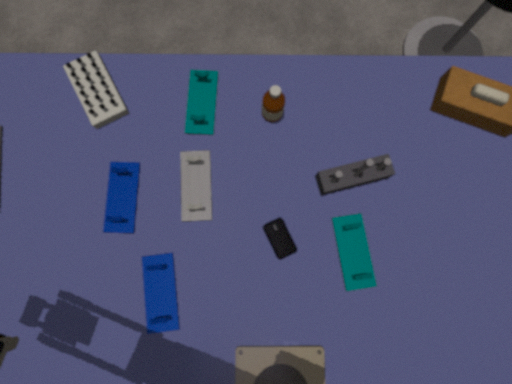

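View pics/scene.png

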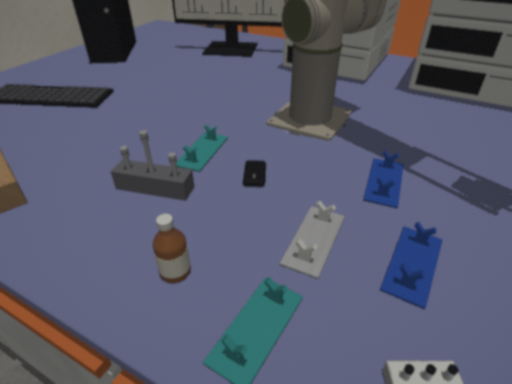

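```bash
python3 - <<'E'
from h import *
for n in("top","scene"):
    f=np.load(n+".npz"); P,m,im=f["P"],f["m"],f["im"].astype(int)
    def show(t,s):
        q=P[s]; print(n,t,len(q)); 
        if len(q): 
            r=cv2.minAreaRect(q[:,:2].astype(np.float32)); print("  rect",np.round(np.array(r[0]+r[1]+(r[2],)),1),"med",np.median(q,0).round(1),"z",np.percentile(q[:,2],[2,98]).round(1))
    ok=m&(P[...,2]>-30)&(P[...,0]>200)
    if n=="top":
        u=np.indices(m.shape)[1]; v=np.indices(m.shape)[0]
        h=ok&(u>310)&(u<402)&(v>140)&(v<205)
        show("holder top",h&(abs(P[...,2]-55)<5)); 
        hi=h&(P[...,2]>66)
        k,l=cv2.connectedComponents(hi.astype(np.uint8))
        for i in range(1,k): show("col",l==i)
        c=ok&(u>172)&(u<220)&(v>143)&(v<228)
        show("plate",c&(P[...,2]>3)&(P[...,2]<14)); 
        k,l=cv2.connectedComponents((c&(P[...,2]>22)).astype(np.uint8))
        for i in range(1,k): show("post",l==i)
        show("bottle",ok&(u>255)&(u<295)&(v>75)&(v<128)&(P[...,2]>40))
        show("mouse",ok&(u>255)&(u<305)&(v>210)&(v<265)&(P[...,2]>8))
        show("turq",ok&(u>325)&(u<380)&(v>208)&(v<295)&(P[...,2]>4))
    else:
        u=np.indices(m.shape)[1]; v=np.indices(m.shape)[0]
        h=ok&(u>105)&(u<200)&(v>125)&(v<200)
        show("holder top",h&(abs(P[...,2]-55)<4))
        k,l=cv2.connectedComponents((h&(P[...,2]>66)).astype(np.uint8))
        for i in range(1,k): show("col",l==i)
        c=ok&(u>280)&(u<348)&(v>195)&(v<275)
        show("plate",c&(P[...,2]>4)&(P[...,2]<14))
        k,l=cv2.connectedComponents((c&(P[...,2]>22)).astype(np.uint8))
        for i in range(1,k): show("post",l==i)
E
```

```text
top holder top 1244
  rect [ 537.3 -198.4   56.6  192.    14.7] med [ 533.  -187.3   55.8] z [51.6 59.2]
top col 121
  rect [ 534.9 -197.6   16.1   16.4    2.4] med [ 533.2 -195.4  148.3] z [ 71.6 163.3]
top col 77
  rect [ 552.  -258.3   17.2   17.4   81.9] med [ 549.8 -255.1  109. ] z [ 70.6 113.4]
top col 68
  rect [ 519.7 -137.7   15.6   15.8   84.3] med [ 518.2 -136.3  109. ] z [ 68.4 113.2]
top plate 2112
  rect [514.6 217.9 227.5 124.5   1.1] med [510.1 217.    8.5] z [ 3.2 12. ]
top post 97
  rect [575.7 221.8  12.6  39.    2.9] med [573.6 222.1  46.1] z [24.2 54.7]
top post 88
  rect [450.3 215.   12.5  38.6   3.2] med [449.6 215.6  46.9] z [32.4 54. ]
top bottle 584
  rect [716.   15.2  60.   51.8  80.8] med [708.1  16.4  97.3] z [ 45.9 142.6]
top mouse 869
  rect [372.3  -2.2  99.5  58.3  26.7] med [371.9  -1.6  22.1] z [13.8 26.2]
top turq 2380
  rect [ 341.  -193.7  133.9  213.5   87.9] med [ 337.2 -191.7    8.8] z [ 4.4 50.5]
scene holder top 971
  rect [ 537.9 -198.4   59.5  191.8   15.2] med [ 540.6 -193.2   54. ] z [51.6 56.3]
scene col 229
  rect [ 537.7 -197.2   15.7   16.3   13.4] med [ 540.2 -195.1  125.3] z [ 69.2 159.8]
scene col 123
  rect [ 553.  -257.6   19.4   18.4    0.7] med [ 555.4 -254.3   96.8] z [ 68.1 109.8]
scene col 126
  rect [ 521.6 -138.    17.4   16.6   15.2] med [ 525.1 -135.1   95.5] z [ 67.9 109.7]
scene plate 2157
  rect [513.8 218.4 190.7  80.1   3.2] med [520.6 223.7   7.2] z [5.  9.6]
scene post 174
  rect [4.506e+02 2.148e+02 1.510e+01 4.120e+01 3.000e-01] med [455.1 214.7  40.6] z [23.  51.1]
scene post 218
  rect [576.2 221.3  15.4  40.6   2.6] med [580.5 221.5  41.4] z [24.1 51.5]
```

```bash
cat > k.py <<'E'
import numpy as np
from scipy.spatial.transform import Rotation as Ro
def tool(yh,ps,tilt):
    """tool rotation: z heading ps deg, dipping tilt deg below horizontal; y horizontal at ps+yh (yh=+-90)"""
    p,t=np.radians([ps,tilt]); z=np.array([np.cos(p)*np.cos(t),np.sin(p)*np.cos(t),-np.sin(t)])
    a=np.radians(ps+yh); y=np.array([np.cos(a),np.sin(a),0]); return np.stack([np.cross(y,z),y,z],1)
def wrist(R,q1,th):
    M=(Ro.from_euler('Z',q1)*Ro.from_euler('Y',th)).inv()*Ro.from_matrix(R)*Ro.from_euler('Z',-np.pi/2)
    return M.as_euler('ZYZ')  # middle angle 0..pi
E
python3 - <<'E'
from k import *
R0=Ro.from_rotvec([-4.67538377e-01,-3.10614999,2.89e-3]).as_matrix()
print(wrist(R0,1.1866,1.6204))
for yh in(90,-90):
  for ps,q1 in((15,-38),(0,-34),(-10,-28)):
    for t in(0,30):
      for th in(1.9,2.2,2.5): print(yh,ps,t,th,wrist(tool(yh,ps,t),np.radians(q1),th).round(2))
for yh in(90,-90): print("place",yh,wrist(tool(yh,3,90),np.radians(23),1.6).round(2),wrist(tool(yh,3,110),np.radians(23),1.6).round(2))
E
```

```text
[ 1.09553868e-05  1.52308728e+00 -8.53994987e-02]
90 15 0 1.9 [1.81 0.96 2.74]
90 15 0 2.2 [1.99 1.06 2.4 ]
90 15 0 2.5 [2.11 1.2  2.11]
90 15 30 1.9 [ 1.16  0.86 -3.14]
90 15 30 2.2 [1.43 0.77 2.75]
90 15 30 2.5 [1.74 0.78 2.32]
90 0 0 1.9 [2.02 0.67 2.59]
90 0 0 2.2 [2.29 0.84 2.23]
90 0 0 2.5 [2.44 1.05 1.97]
90 0 30 1.9 [ 1.11  0.57 -2.93]
90 0 30 2.2 [1.61 0.51 2.77]
90 0 30 2.5 [2.09 0.59 2.21]
90 -10 0 1.9 [2.35 0.45 2.31]
90 -10 0 2.2 [2.64 0.69 1.97]
90 -10 0 2.5 [2.76 0.97 1.8 ]
90 -10 30 1.9 [ 0.91  0.35 -2.61]
90 -10 30 2.2 [1.86 0.28 2.68]
90 -10 30 2.5 [2.5  0.47 2.  ]
-90 15 0 1.9 [ 1.81  0.96 -0.4 ]
-90 15 0 2.2 [ 1.99  1.06 -0.74]
-90 15 0 2.5 [ 2.11  1.2  -1.03]
-90 15 30 1.9 [1.16 0.86 0.01]
-90 15 30 2.2 [ 1.43  0.77 -0.39]
-90 15 30 2.5 [ 1.74  0.78 -0.82]
-90 0 0 1.9 [ 2.02  0.67 -0.55]
-90 0 0 2.2 [ 2.29  0.84 -0.92]
-90 0 0 2.5 [ 2.44  1.05 -1.18]
-90 0 30 1.9 [1.11 0.57 0.21]
-90 0 30 2.2 [ 1.61  0.51 -0.37]
-90 0 30 2.5 [ 2.09  0.59 -0.93]
-90 -10 0 1.9 [ 2.35  0.45 -0.84]
-90 -10 0 2.2 [ 2.64  0.69 -1.17]
-90 -10 0 2.5 [ 2.76  0.97 -1.34]
-90 -10 30 1.9 [0.91 0.35 0.53]
-90 -10 30 2.2 [ 1.86  0.28 -0.46]
-90 -10 30 2.5 [ 2.5   0.47 -1.15]
place 90 [-0.    1.54 -1.22] [ 0.12  1.87 -1.21]
place -90 [-0.    1.54  1.92] [0.12 1.87 1.94]
```

Request:
drive_tool(
  targets="0.06 -0.1 0.1 0 0 0 0.5;0.12 -0.2 0.15 0 0 0 0.5;0.18 -0.3 0.2 0 0 0 0.5;0.24 -0.4 0.25 0 0 0 0.5;0.3 -0.5 0.25 0 0 0 0.5;0.36 -0.6 0.25 0 0 0 0.5;0.42 -0.7 0.25 0 0 0 0.5;0.48 -0.8 0.25 0 0 0 0.5;0.52 -0.9 0.25 0 0 0 0.5;0.55 -0.95 0.25 0 0 0 0.5",
)

```text
clock: 0.93
tool_pos: [375.0, 232.2, 317.9]
ee_rot: [0.467, 3.107, 0.0]
force: [0.9, -0.0, 0.1]
width: 46.6
grip_force: 0.0
```

Request:
drive_tool(
  targets="0.01 -0.06 0 0 0 -0.11 0.5;0.02 -0.13 0 0 0 -0.22 0.5;0.03 -0.2 0 0 0 -0.33 0.5;0.04 -0.27 0 0 0 -0.44 0.5;0.05 -0.34 0 0 0 -0.55 0.5;0.05 -0.41 0 0 0 -0.66 0.5;0.05 -0.48 0 0 0 -0.77 0.5;0.05 -0.55 0 0 0 -0.88 0.5;0.05 -0.62 0 0 0 -0.99 0.5;0.05 -0.65 0 0 0 -1 0.5",
)

```text
clock: 1.77
tool_pos: [394.3, -28.5, 317.6]
ee_rot: [1.97, 2.447, -0.002]
force: [-0.1, 0.7, -0.3]
width: 46.3
grip_force: 0.0
```

Request:
drive_tool(
  targets="0 -0.05 0 0 0 -0.11 0.5;0 -0.1 0.02 0 0 -0.22 0.5;0 -0.15 0.04 0 0 -0.33 0.5;0 -0.2 0.06 0 0 -0.44 0.5;0 -0.25 0.08 0 0 -0.55 0.5;0 -0.3 0.1 0 0 -0.66 0.5;0 -0.35 0.1 0 0 -0.77 0.5;0 -0.4 0.1 0 0 -0.88 0.5;0 -0.45 0.1 0 0 -0.99 0.5;0 -0.48 0.1 0 0 -1 0.5",
)

```text
clock: 2.6
tool_pos: [394.4, -219.4, 357.5]
ee_rot: [-2.928, -1.139, 0.001]
force: [-0.2, -0.2, -0.9]
width: 46.2
grip_force: 0.0
```

```bash
python3 - <<'E'
from h import *
s=status.observe();print(s["joint_pos"].round(3),s["tool_pos"].round(1),s["ee_rot"].round(3))
E
```

```text
[-0.621 -0.287  1.634 -0.     1.795  0.208] [ 394.4 -219.4  357.5] [-2.928e+00 -1.139e+00  1.000e-03]
```

Request:
drive_tool(
  targets="0.03 0 0 0 0 -0.11 0.4;0.06 0.01 0 0 0 -0.22 0.4;0.09 0.01 0 0 0 -0.33 0.4;0.12 0.02 0 0 0 -0.44 0.4;0.15 0.02 0 0 0 -0.55 0.4;0.19 0.03 0 0 0 -0.625 0.4;0.19 0.03 0 0 0 -0.625 0.4;0.19 0.03 0 0 0 -0.625 0.4;0.19 0.03 0 0 0 -0.625 0.4;0.19 0.03 0 0 0 -0.625 0.4",
)

```text
clock: 3.43
tool_pos: [470.2, -205.9, 358.1]
ee_rot: [3.138, 0.152, -0.0]
force: [0.2, -0.2, -0.8]
width: 37.1
grip_force: 0.0
```

Request:
drive_tool(
  targets="0 0 0 0.009 -0.1 0 0.4;0 0 0 0.018 -0.2 0 0.4;0 0 0 0.026 -0.3 0 0.4;0 0 0 0.035 -0.4 0 0.4;0 0 0 0.044 -0.5 0 0.4;0 0 0 0.052 -0.6 0 0.4;0 0 0 0.052 -0.6 0 0.4;0 0 0 0.052 -0.6 0 0.4;0 0 0 0.052 -0.6 0 0.4;0 0 0 0.052 -0.6 0 0.4",
)

```text
clock: 4.27
tool_pos: [471.4, -206.1, 359.9]
ee_rot: [-2.962, -0.142, -0.966]
force: [0.1, 0.8, -0.2]
width: 37.5
grip_force: 0.0
```

```bash
cat > s.py <<'E'
from h import *
from k import *
def S():
    s=status.observe();R=Ro.from_rotvec(s["ee_rot"]).as_matrix();z=R[:,2];y=R[:,1]
    print("q",s["joint_pos"].round(3),"tcp",s["tool_pos"].round(1),"G",(s["tool_pos"]-19*z).round(1),"psi %.1f dip %.1f"%(np.degrees(np.arctan2(z[1],z[0])),np.degrees(np.arcsin(-z[2]))),"y",y.round(3),"F",s["force"].round(1),"w",round(s["width"],1),s["grip_force"],s["clock"])
    return s,R
if __name__=="__main__": S()
E
python3 s.py
```

```text
q [-0.886 -0.646  2.012  0.515  1.408  0.6  ] tcp [ 471.4 -206.1  359.9] G [ 460.3 -207.1  375.3] psi 4.8 dip 53.9 y [ 0.094 -0.996  0.007] F [ 0.1  0.8 -0.2] w 37.5 0.0 4.2667
```

```bash
cat > fk.py <<'E'
from k import *
from scipy.optimize import least_squares
def fk(q,p):
    a1,H,L1,L2,e,d6,b=p; th=q[1]+q[2]
    r=a1+L1*np.sin(q[1])+L2*np.sin(th)+e*np.cos(th); z=H+L1*np.cos(q[1])+L2*np.cos(th)-e*np.sin(th)
    R=Ro.from_euler('Z',q[0])*Ro.from_euler('Y',th)*Ro.from_euler('Z',q[3])*Ro.from_euler('Y',q[4])*Ro.from_euler('Z',q[5]+np.pi/2)
    return Ro.from_euler('Z',q[0]).apply([r,b,z])+d6*R.apply([0,0,1]),R
D=[([1.18664,.131186,1.48926,0,1.52304,-.08536],[176.36,572.89,217.58]),([-.621,-.287,1.634,0,1.795,.208],[394.4,-219.4,357.5]),([-.886,-.646,2.012,.515,1.408,.6],[471.4,-206.1,359.9])]
def fit(D):
    p0=np.array([0,300,400,400,0,220,51.]); sg=np.array([20,100,80,80,20,60,20])
    f=lambda p: np.r_[np.concatenate([fk(q,p)[0]-t for q,t in D]),(p-p0)/sg]
    s=least_squares(f,p0); return s.x,f(s.x)
LO=np.array([-2.96,-.89,.02,-1.34,0,-2.66]);HI=np.array([2.96,2.26,2.5,4.48,2.73,2.66])
def ik(pos,R,q0,p):
    f=lambda q:np.r_[fk(q,p)[0]-pos,200*(fk(q,p)[1].inv()*Ro.from_matrix(R)).as_rotvec()]
    s=least_squares(f,np.clip(q0,LO+.01,HI-.01),bounds=(LO,HI));return s.x,s.cost
E
python3 - <<'E'
from fk import *
p,r=fit(D);print(p.round(1),r.round(1))
for ps in(-10,5,15):
  for dip in(0,20,35,50):
    R=tool(-90,ps,dip);u=np.array([np.cos(np.radians(ps)),np.sin(np.radians(ps)),0])
    for back,z in((0,100),(0,190),(55,100)):
      q,c=ik(np.array([536.5,-197.8,z])-back*u+19*R[:,2],R,[-.8,-.4,2.3,1.6,.8,-.4],p); print(ps,dip,back,z,q.round(2),round(c,2))
E
```

```text
[  1.5 309.5 365.  552.3  50.  376.4  51.4] [ 0.   0.5  0.1 -0.4  0.7 -0.5 -0.1 -0.6  0.4  0.1  0.1 -0.4  1.9  2.5
  2.6  0. ]
-10 0 0 100 [-0.87  0.41  2.5   2.43  1.4  -1.42] 3.36
-10 0 0 190 [-0.95  0.23  2.5   2.27  1.41 -1.26] 577.65
-10 0 55 100 [-1.09  0.56  2.5   2.19  1.6  -1.51] 190.69
-10 20 0 100 [-0.94 -0.03  2.5   1.88  0.91 -0.84] 687.55
-10 20 0 190 [-0.89 -0.49  2.5   1.36  0.78 -0.12] 874.83
-10 20 55 100 [-1.19  0.06  2.5   1.67  1.17 -0.88] 1764.43
-10 35 0 100 [-0.73 -0.39  2.5   1.15  0.51  0.11] 137.36
-10 35 0 190 [-0.71 -0.67  2.5   0.81  0.62  0.52] 30.21
-10 35 55 100 [-0.87 -0.48  2.5   0.94  0.76  0.22] 951.89
-10 50 0 100 [-0.62 -0.39  2.39  0.54  0.57  0.75] 0.0
-10 50 0 190 [-0.62 -0.54  2.31  0.41  0.77  0.92] 0.0
-10 50 55 100 [-0.7  -0.59  2.5   0.52  0.7   0.73] 19.77
5 0 0 100 [-1.08  0.44  2.37  1.95  1.45 -1.27] 0.0
5 0 0 190 [-1.08  0.04  2.5   1.91  1.35 -1.01] 0.01
5 0 55 100 [-1.27  0.42  2.43  1.77  1.51 -1.28] 0.0
5 20 0 100 [-1.01 -0.07  2.5   1.69  1.   -0.81] 0.0
5 20 0 190 [-1.02 -0.37  2.5   1.47  1.03 -0.44] 18.84
5 20 55 100 [-1.21 
[... 306 characters left out ...]
50 55 100 [-0.87 -0.44  2.42  0.76  0.87  0.19] 0.0
15 0 0 100 [-1.14  0.5   2.24  1.73  1.5  -1.18] 0.0
15 0 0 190 [-1.14  0.17  2.35  1.71  1.47 -0.96] 0.0
15 0 55 100 [-1.3   0.49  2.27  1.58  1.57 -1.19] 0.0
15 20 0 100 [-1.08  0.08  2.36  1.51  1.16 -0.81] 0.0
15 20 0 190 [-1.08 -0.21  2.39  1.4   1.19 -0.53] 0.0
15 20 55 100 [-1.23  0.03  2.4   1.39  1.26 -0.82] 0.0
15 35 0 100 [-0.96 -0.13  2.33  1.2   0.97 -0.41] 0.0
15 35 0 190 [-0.96 -0.34  2.31  1.07  1.07 -0.15] 0.0
15 35 55 100 [-1.11 -0.21  2.4   1.14  1.09 -0.45] 0.0
15 50 0 100 [-0.81 -0.19  2.23  0.8   0.9   0.04] 0.0
15 50 0 190 [-0.81 -0.33  2.16  0.71  1.05  0.22] 0.0
15 50 55 100 [-0.94 -0.29  2.31  0.79  1.   -0.04] 0.0
```

```bash
python3 - <<'E'
from fk import *
p,r=fit(D)
q=np.array(D[-1][0])
for ps in(20,):
  for dip in(25,30,35):
    R=tool(-90,ps,dip);u=R[:,2]
    for G in([480,-205,330],np.array([536.5,-197.8,100])-60*u,[536.5,-197.8,100],[536.5,-197.8,200]):
      q,c=ik(np.array(G)+19*u,R,q,p); print(ps,dip,np.round(G),q.round(2),round(c,2))
    R=tool(-90,3,90+dip)
    qp=[.1,.5,1.5,.3,1.8,1.9]
    for z in(50,150): qp,c=ik(np.array([533,219,z])+19*R[:,2],R,qp,p); print("place",dip,z,qp.round(2),round(c,2))
E
```

```text
20 25 [ 480 -205  330] [-1.21 -0.51  2.26  1.14  1.48 -0.15] 0.0
20 25 [ 485. -216.  125.] [-1.2  -0.05  2.33  1.24  1.28 -0.66] 0.0
20 25 [ 536. -198.  100.] [-1.06  0.06  2.29  1.35  1.16 -0.69] 0.0
20 25 [ 536. -198.  200.] [-1.06 -0.21  2.29  1.25  1.23 -0.42] 0.0
place 25 50 [0.25 0.62 1.29 0.08 1.66 1.76] 0.0
place 25 150 [0.25 0.53 1.23 0.09 1.81 1.77] 0.0
20 30 [ 480 -205  330] [-1.17 -0.53  2.22  1.05  1.46 -0.08] 0.0
20 30 [ 488. -216.  130.] [-1.16 -0.13  2.32  1.16  1.23 -0.53] 0.0
20 30 [ 536. -198.  100.] [-1.02 -0.01  2.28  1.26  1.1  -0.58] 0.0
20 30 [ 536. -198.  200.] [-1.02 -0.25  2.27  1.15  1.19 -0.31] 0.0
place 30 50 [0.24 0.71 1.19 0.1  1.75 1.75] 0.0
place 30 150 [0.24 0.61 1.14 0.1  1.9  1.77] 0.0
20 35 [ 480 -205  330] [-1.12 -0.53  2.17  0.96  1.45 -0.  ] 0.0
20 35 [ 490. -215.  134.] [-1.11 -0.19  2.31  1.07  1.18 -0.41] 0.0
20 35 [ 536. -198.  100.] [-0.98 -0.06  2.27  1.16  1.05 -0.45] 0.0
20 35 [ 536. -198.  200.] [-0.98 -0.28  2.24  1.05  1.16 -0.2 ] 0.0
place 35 50 [0.24 0.8  1.09 0.11 1.85 1.75] 0.0
place 35 150 [0.24 0.7  1.05 0.11 1.99 1.77] 0.0
```

```bash
cat > g.py <<'E'
import sys
from s import *
s,R=S()
x,y,z,ps,dip=map(float,sys.argv[1:6])
T=tool(-90,ps,dip); d=np.array([x,y,z])+19*T[:,2]-s["tool_pos"]
print("shift",(d/400).round(3),"turn",(np.degrees((Ro.from_matrix(T)*Ro.from_matrix(R).inv()).as_rotvec())/60).round(3))
E
python3 g.py 475 -217 300 20 30
```

```text
q [-0.886 -0.646  2.012  0.515  1.408  0.6  ] tcp [ 471.4 -206.1  359.9] G [ 460.3 -207.1  375.3] psi 4.8 dip 53.9 y [ 0.094 -0.996  0.007] F [ 0.1  0.8 -0.2] w 37.5 0.0 4.2667
shift [ 0.048 -0.013 -0.174] turn [ 0.094 -0.388  0.242]
```

Request:
drive_tool(
  targets="0.01 0 -0.02 0.019 -0.078 0.048 0.4;0.02 0 -0.05 0.038 -0.155 0.097 0.4;0.03 -0.01 -0.08 0.056 -0.233 0.145 0.4;0.04 -0.01 -0.11 0.075 -0.31 0.194 0.4;0.048 -0.013 -0.15 0.094 -0.388 0.242 0.4;0.048 -0.013 -0.174 0.094 -0.388 0.242 0.4;0.048 -0.013 -0.174 0.094 -0.388 0.242 0.4;0.048 -0.013 -0.174 0.094 -0.388 0.242 0.4;0.048 -0.013 -0.174 0.094 -0.388 0.242 0.4;0.048 -0.013 -0.174 0.094 -0.388 0.242 0.4",
)

```text
clock: 5.1
tool_pos: [490.7, -211.1, 291.0]
ee_rot: [-2.541, -0.451, -1.466]
force: [0.7, 0.1, -0.0]
width: 37.3
grip_force: 0.0
```

```bash
python3 g.py 487 -216 131 20 30; python3 - <<'E'
from h import *
d=imaging.get_image("wrist"); cv2.imwrite("pics/w1.png",d["image"])
print(np.round(d["tool_from_camera"],3).tolist())
E
```

```text
q [-1.192 -0.455  2.224  1.059  1.447 -0.16 ] tcp [ 490.7 -211.1  291. ] G [ 475.3 -216.8  300.5] psi 20.0 dip 30.0 y [ 0.344 -0.939  0.002] F [ 0.7  0.1 -0. ] w 37.3 0.0 5.1
shift [ 0.029  0.002 -0.424] turn [ 0.002 -0.    -0.002]
[[0.001, -0.955, -0.295, 81.732], [1.0, 0.001, 0.0, 1.548], [0.0, -0.295, 0.955, -166.227], [0.0, 0.0, 0.0, 1.0]]
```

View pics/w1.png

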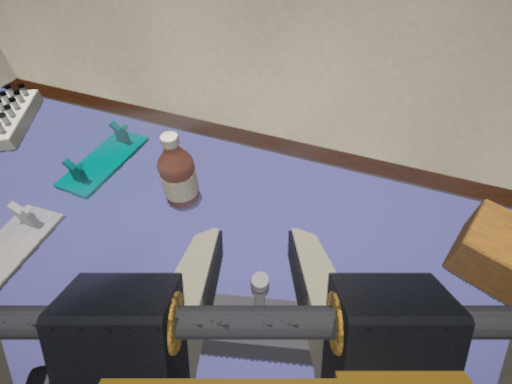

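Request:
drive_tool(
  targets="0.004 0 -0.06 0 0 0 0.4;0.008 0 -0.12 0 0 0 0.4;0.012 0 -0.18 0 0 0 0.4;0.016 0 -0.24 0 0 0 0.4;0.02 0 -0.3 0 0 0 0.4;0.024 0 -0.36 0 0 0 0.4;0.029 0.002 -0.4 0 0 0 0.4;0.029 0.002 -0.424 0 0 0 0.4;0.029 0.002 -0.424 0 0 0 0.4;0.029 0.002 -0.424 0 0 0 0.4",
)

```text
clock: 5.98
tool_pos: [501.9, -210.4, 119.7]
ee_rot: [-2.539, -0.447, -1.466]
force: [0.3, 0.6, 0.2]
width: 37.5
grip_force: 0.0
```

```bash
cat > w.py <<'E'
import sys
from s import *
s,R=S(); d=imaging.get_image("wrist"); cv2.imwrite(f"pics/{sys.argv[1]}.png",d["image"])
z=d["z_map"]; v,u=np.indices(z.shape)
P=np.stack([(u-d["cx"])/d["fx"]*z,(v-d["cy"])/d["fy"]*z,z,np.ones_like(z)],-1)@np.asarray(d["tool_from_camera"]).T
P=P[...,:3]@R.T+s["tool_pos"]; np.savez("w.npz",P=P,m=z>0)
m=(z>0)&(abs(P[...,0]-536)<35)&(abs(P[...,1]+198)<25)
for a in(60,75,90,105,120,140,150): 
    q=P[m&(abs(P[...,2]-a)<7)&(np.hypot(P[...,0]-536,P[...,1]+198)<16)]
    if len(q)>8: print(a,len(q),q.mean(0).round(1),"lat",np.percentile((q-[536.5,-197.8,0])@R[:,1],[3,97]).round(1))
E
python3 w.py w2; python3 g.py 536.5 -197.8 100 20 30
```

```text
q [-1.164 -0.098  2.302  1.162  1.229 -0.544] tcp [ 501.9 -210.4  119.7] G [ 486.5 -216.1  129.2] psi 20.1 dip 30.0 y [ 0.343 -0.939 -0.002] F [0.3 0.6 0.2] w 37.5 0.0 5.9833
60 608 [ 532.1 -196.6   55.8] lat [-14.7  14.3]
75 169 [ 531.1 -202.7   75. ] lat [-2.9  8.1]
90 200 [ 531.2 -203.    90.1] lat [-2.7  8.4]
105 224 [ 531.  -202.8  105.3] lat [-2.6  8.1]
120 274 [ 531.1 -202.9  120.2] lat [-3.   8.3]
140 389 [ 528.9 -203.7  141.3] lat [-5.5 10.9]
150 570 [ 528.9 -203.7  150.2] lat [-5.5 11.1]
q [-1.164 -0.099  2.301  1.163  1.23  -0.545] tcp [ 502.1 -210.8  120.2] G [ 486.6 -216.5  129.7] psi 20.1 dip 30.0 y [ 0.343 -0.939 -0.001] F [ 0.5 -0.4 -0.6] w 37.0 0.0 6.0333
shift [ 0.125  0.047 -0.074] turn [-0.001  0.    -0.001]
```

View pics/w2.png

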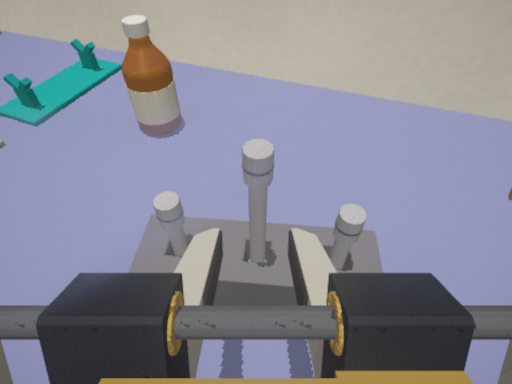

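Request:
drive_tool(
  targets="0.02 0.007 -0.012 0 0 0 0.4;0.04 0.014 -0.024 0 0 0 0.4;0.06 0.021 -0.036 0 0 0 0.4;0.08 0.028 -0.048 0 0 0 0.4;0.1 0.035 -0.06 0 0 0 0.4;0.12 0.042 -0.072 0 0 0 0.4;0.126 0.044 -0.074 0 0 0 0.4;0.126 0.044 -0.074 0 0 0 0.4;0.126 0.044 -0.074 0 0 0 0.4;0.126 0.044 -0.074 0 0 0 0.4",
)

```text
clock: 6.87
tool_pos: [551.9, -192.8, 89.3]
ee_rot: [-2.539, -0.446, -1.466]
force: [0.8, -0.7, 0.1]
width: 37.4
grip_force: 0.0
```

Request:
drive_tool(
  targets="0 0 0 0 0 0 0.3;0 0 0 0 0 0 0.2;0 0 0 0 0 0 0.1;0 0 0 0 0 0 0.05;0 0 0 0 0 0 0;0 0 0 0 0 0 0;0 0 0 0 0 0 0;0 0 0 0 0 0 0;0 0 0 0 0 0 0;0 0 0 0 0 0 0",
  squeeze=45,
)

```text
clock: 7.7
tool_pos: [552.1, -193.0, 89.4]
ee_rot: [-2.539, -0.446, -1.466]
force: [-0.4, -1.6, 0.4]
width: 10.5
grip_force: 45.0
```

```bash
python3 s.py
```

```text
q [-1.026  0.028  2.257  1.266  1.1   -0.586] tcp [ 552.1 -193.    89.4] G [ 536.6 -198.6   98.9] psi 20.1 dip 30.0 y [ 0.342 -0.94  -0.002] F [-0.4 -1.6  0.4] w 10.5 45.01294255256653 7.7
```

Request:
drive_tool(
  targets="0 0 0.01 0 0 0 0;0 0 0.02 0 0 0 0;0 0 0.03 0 0 0 0;0 0 0.04 0 0 0 0;0 0 0.05 0 0 0 0;0 0 0.06 0 0 0 0;0 0 0.07 0 0 0 0;0 0 0.08 0 0 0 0;0 0 0.09 0 0 0 0;0 0 0.1 0 0 0 0",
)

```text
clock: 8.53
tool_pos: [552.1, -192.7, 130.0]
ee_rot: [-2.539, -0.447, -1.466]
force: [0.7, 0.8, -1.1]
width: 10.4
grip_force: 45.0
```

Request:
drive_tool(
  targets="0 0 0.03 0 0 0 0;0 0 0.06 0 0 0 0;0 0 0.09 0 0 0 0;0 0 0.12 0 0 0 0;0 0 0.16 0 0 0 0;0 0 0.2 0 0 0 0;0 0 0.25 0 0 0 0;0 0 0.3 0 0 0 0;0 0 0.35 0 0 0 0;0 0 0.35 0 0 0 0",
)

```text
clock: 9.37
tool_pos: [553.0, -193.8, 274.5]
ee_rot: [-2.54, -0.451, -1.472]
force: [0.4, -0.1, -0.3]
width: 10.4
grip_force: 45.0
```

```bash
cat > c.py <<'E'
# column pose in the tool/grasp frame, from the wrist camera
import sys
from s import *
s,R=S(); d=imaging.get_image("wrist"); cv2.imwrite(f"pics/{sys.argv[1]}.png",d["image"])
z=d["z_map"]; v,u=np.indices(z.shape)
P=np.stack([(u-d["cx"])/d["fx"]*z,(v-d["cy"])/d["fy"]*z,z,np.ones_like(z)],-1)@np.asarray(d["tool_from_camera"]).T
P=P[...,:3]; m=(z>0)&(abs(P[...,1])<15)&(abs(P[...,2]+19)<90)&(abs(P[...,0])<120)
np.savez("w.npz",P=P,m=m,R=R,t=s["tool_pos"])
W=P@R.T+s["tool_pos"]; q=W[m]; 
G=s["tool_pos"]-19*R[:,2]
# points near the grasp within 35 mm horizontally
for ax in range(-110,115,10):
    k=m&(abs((P[...,0])-ax)<5)
    if k.sum()>5: print(ax,k.sum(),"tool yz med",np.median(P[k],0).round(1),"y",np.percentile(P[k][:,1],[3,97]).round(1))
E
python3 c.py w3
```

```text
q [-1.026 -0.363  2.192  1.096  1.275 -0.137] tcp [ 553.  -193.8  274.5] G [ 537.5 -199.4  283.9] psi 19.9 dip 29.8 y [ 0.342 -0.94   0.004] F [ 0.4 -0.1 -0.3] w 10.4 44.99350726604462 9.3667
-40 69 tool yz med [-36.9   1.1  -5.1] y [-4.2  7.1]
-30 177 tool yz med [-29.6   1.7  -9.5] y [-4.   6.9]
-20 203 tool yz med [-20.    1.7 -15.2] y [-3.9  7.1]
-10 355 tool yz med [ -8.6   1.7 -22.7] y [-5.4  8.5]
0 613 tool yz med [  0.7   1.2 -34. ] y [-5.5  8.5]
10 2786 tool yz med [  8.3  -3.  -35.6] y [-13.9  14.1]
20 2180 tool yz med [  22.    -3.1 -107.8] y [-14.3  14. ]
30 7782 tool yz med [  31.4   -1.5 -102.7] y [-14.3  14.2]
40 1800 tool yz med [ 35.6   0.1 -90.2] y [-13.9  14. ]
50 1469 tool yz med [ 50.2   1.2 -52.5] y [-6.7  8.9]
60 33 tool yz med [ 55.3   0.8 -44.4] y [-2.6  4.2]
```

View pics/w3.png

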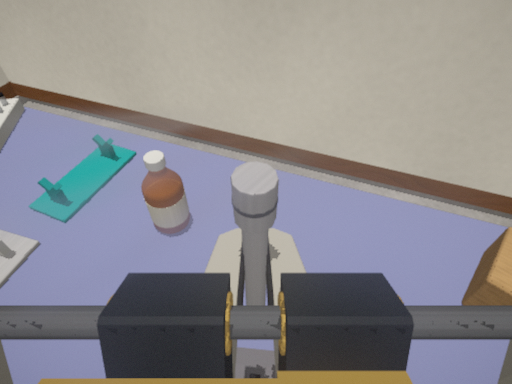

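```bash
python3 - <<'E'
import numpy as np
f=np.load("w.npz");P,m,R,t=f["P"],f["m"],f["R"],f["t"]
W=P@R.T+t; G=t-19*R[:,2]
d=W-G; r=np.hypot(d[...,0],d[...,1])
k=m&(r<22)&(d[...,2]>20)
print(k.sum(),"top z",np.percentile(W[k][:,2],[90,98,99.5]).round(1))
for a in(-40,-30,-20,-10,28,35,45,55,60):
    kk=m&(r<22)&(abs(d[...,2]-a)<3)
    if kk.sum()>10: print(a,kk.sum(),d[kk].mean(0).round(1),"lat",np.percentile(d[kk]@R[:,1],[3,97]).round(1),"rad",np.percentile(d[kk]@np.array([.94,.342,0]),[3,97]).round(1))
top=m&(r<25)&(W[...,2]>np.percentile(W[k][:,2],98)-3.5)
print("disc",d[top].mean(0).round(1),top.sum())
E
```

```text
3404 top z [344.6 345.  345.3]
-40 53 [ -5.   -3.4 -39.2] lat [-4.2  7. ] rad [-7.6 -3.3]
-30 91 [ -5.5  -3.8 -29.9] lat [-3.6  7.4] rad [-7.8 -2.8]
-20 106 [ -5.5  -3.6 -20. ] lat [-4.2  7.1] rad [-8.  -3.3]
-10 119 [-5.7 -3.7 -9.9] lat [-3.8  6.8] rad [-8.  -4.1]
28 207 [-5.9 -3.5 28.1] lat [-4.1  6.8] rad [-8.3 -3.7]
35 83 [-7.7 -3.8 35.9] lat [-6.4  8.4] rad [-10.8  -5.7]
45 362 [-8.2 -4.3 44.8] lat [-6.6  9.5] rad [-11.2  -4.3]
55 480 [-8.1 -4.2 55.1] lat [-6.8  9.5] rad [-11.2  -3.9]
60 1511 [-3.3 -2.2 60.1] lat [-6.4  8.7] rad [-10.7   4.9]
disc [-3.1 -2.1 60.2] 1466
```

Request:
drive_tool(
  targets="0 0 0 -0.026 0.07 0 0;0 0 0 -0.051 0.141 0 0;0 0 0 -0.077 0.211 0 0;0 0.02 0 -0.103 0.282 0 0;0 0.04 0 -0.128 0.352 0 0;0 0.06 0 -0.154 0.423 0 0;0 0.08 0 -0.18 0.493 0 0;0 0.1 0 -0.205 0.564 0 0;0 0.12 0 -0.231 0.634 0 0;0 0.14 0 -0.257 0.705 0 0",
)

```text
clock: 10.25
tool_pos: [551.4, -136.0, 267.7]
ee_rot: [-3.024, -0.531, -0.389]
force: [-0.3, -0.1, -2.3]
width: 10.9
grip_force: 45.0
```

```bash
python3 g.py 537 0 270 10 115
```

```text
q [-0.456 -0.179  1.726  0.188  1.419  0.755] tcp [ 551.4 -136.   267.7] G [ 546.9 -137.7  286.1] psi 20.5 dip 75.3 y [ 0.341 -0.94  -0.002] F [-0.3 -0.1 -2.3] w 10.9 44.991652965545654 10.25
shift [-0.056  0.337 -0.037] turn [-0.173  0.639 -0.158]
```

Request:
drive_tool(
  targets="0 0.03 0 -0.017 0.064 -0.016 0;-0.01 0.07 0 -0.035 0.128 -0.032 0;-0.02 0.11 0 -0.052 0.192 -0.047 0;-0.02 0.15 0 -0.069 0.256 -0.063 0;-0.03 0.19 0 -0.087 0.32 -0.079 0;-0.03 0.23 0 -0.104 0.383 -0.095 0;-0.04 0.26 0 -0.121 0.447 -0.111 0;-0.05 0.29 0 -0.138 0.511 -0.126 0;-0.05 0.32 0 -0.156 0.575 -0.142 0;-0.056 0.337 0 -0.173 0.639 -0.158 0",
)

```text
clock: 11.08
tool_pos: [529.1, -0.2, 267.5]
ee_rot: [3.019, 0.267, -0.67]
force: [0.3, -0.3, -2.2]
width: 10.8
grip_force: 45.0
```

```bash
python3 g.py 527.1 219 150 3 120
```

```text
q [-0.035  0.362  1.195 -0.097  2.011  1.337] tcp [ 5.291e+02 -2.000e-01  2.675e+02] G [537.    1.2 284.7] psi -170.0 dip 65.0 y [ 0.175 -0.984 -0.001] F [ 0.3 -0.3 -2.2] w 10.8 44.99210000038147 11.0833
shift [-0.029  0.547 -0.335] turn [-0.01   0.083 -0.118]
```

Request:
drive_tool(
  targets="-0.003 0.06 0 -0.001 0.01 -0.015 0;-0.006 0.13 0 -0.002 0.02 -0.03 0;-0.01 0.2 0 -0.003 0.03 -0.045 0;-0.014 0.27 -0.03 -0.005 0.04 -0.06 0;-0.018 0.34 -0.08 -0.006 0.05 -0.075 0;-0.022 0.41 -0.13 -0.008 0.06 -0.09 0;-0.026 0.48 -0.19 -0.009 0.07 -0.105 0;-0.029 0.53 -0.25 -0.01 0.083 -0.118 0;-0.029 0.547 -0.3 -0.01 0.083 -0.118 0;-0.029 0.547 -0.335 -0.01 0.083 -0.118 0",
)

```text
clock: 11.92
tool_pos: [515.4, 218.4, 130.5]
ee_rot: [3.019, 0.082, -0.81]
force: [-0.5, -0.6, -2.1]
width: 10.6
grip_force: 45.0
```

```bash
python3 g.py 527.1 219 48 3 120;  python3 c.py w4 | head -1; python3 - <<'E'
from h import *
f=np.load("w.npz");P,m,R,t=f["P"],f["m"],f["R"],f["t"]
G=t-19*R[:,2]; d=P@R.T+t-G
c=np.array([np.cos(np.radians(3)),np.sin(np.radians(3)),0]); n=np.array([-c[1],c[0],0])
a,l=d@c,d@n
for x in range(-95,80,10):
    k=m&(abs(a-x)<5)&(abs(d[...,2])<18)
    if k.sum()>10: print(x,k.sum(),"z",np.percentile(d[k][:,2],[3,50,97]).round(1),"lat",np.percentile(l[k],[3,97]).round(1))
k=m&(abs(d[...,2])<18)&(a>40); print("end",np.percentile(a[k],[90,97,99.5]))
for n_ in("scene","top"):
    e=imaging.get_image(n_); cv2.imwrite(f"pics/{n_}2.png",e["image"]); Q,mm=cloud(e); D=Q-G
    a,l=D@c,D@n; k=mm&(abs(l)<14)&(abs(D[...,2])<14)&((a<-25)|(a>25))
    print(n_,k.sum(),"a",np.percentile(a[k],[1,99]).round(1))
    for lo,hi in((-95,-70),(-60,-25),(25,35),(40,65)):
        kk=k&(a>lo)&(a<hi)
        if kk.sum()>8: print(lo,hi,kk.sum(),"z97",np.percentile(D[kk][:,2],[10,97]).round(1),"lat",np.percentile(l[kk],[3,97]).round(1))
E
```

```text
q [0.245 0.596 1.167 0.099 1.894 1.769] tcp [515.4 218.4 130.5] G [524.9 219.  146.9] psi -176.8 dip 59.9 y [ 0.054 -0.999  0.001] F [-0.5 -0.6 -2.1] w 10.6 44.992470145225525 11.9167
shift [ 0.005  0.    -0.247] turn [ 0.001 -0.001 -0.002]
q [0.245 0.596 1.167 0.099 1.894 1.769] tcp [515.4 218.4 130.5] G [524.9 219.  146.9] psi -176.8 dip 59.9 y [ 0.054 -0.999  0.001] F [-0.5 -0.6 -2.1] w 10.6 44.992470145225525 11.9167
-45 23 z [1.  2.9 4.9] lat [-7.5  4. ]
-35 139 z [1.7 5.  6. ] lat [-7.2  3.8]
-25 166 z [1.1 5.2 6.2] lat [-7.5  3.7]
-15 184 z [2.  5.1 6.2] lat [-7.2  3.9]
-5 199 z [2.5 5.3 6.4] lat [-7.   3.7]
5 813 z [-17.1  -4.8  12. ] lat [-14.3  14.2]
15 1225 z [-1.   6.  15.7] lat [-14.2  14.3]
25 459 z [ 2.2  5.8 17.4] lat [-13.1  12.7]
35 240 z [3.  6.1 9. ] lat [-8.7  6.1]
45 624 z [2.3 8.1 9.4] lat [-9.5  6.7]
55 849 z [2.  8.  9.6] lat [-9.7  6.7]
65 1314 z [-6.8  1.5  8.7] lat [-8.8  6.1]
end [61.48732256 61.79726062 62.10472359]
scene 167 a [27.2 62.1]
25 35 19 z97 [0.9 5.4] lat [-4.6  4.8]
40 65 140 z97 [-4.3  8. ] lat [-7.5  8. ]Traceback (most recent call last):
  File "<stdin>", line 13, in <module>
    return _quantile_unchecked(
        a, q, axis, out, overwrite_input, method, keepdims, weights)
    return _ureduce(a,
                    func=_quantile_ureduce_func,
    ...<5 lines>...
                    overwrite_input=overwrite_input,
                    method=method)
    r = func(a, **kwargs)
    result = _quantile(arr,
                       quantiles=q,
    ...<2 lines>...
                       out=out,
                       weights=wgt)
    slices_having_nans = np.isnan(arr[-1, ...])
                                  ~~~^^^^^^^^^
IndexError: index -1 is out of bounds for axis 0 with size 0
```

View pics/scene2.png

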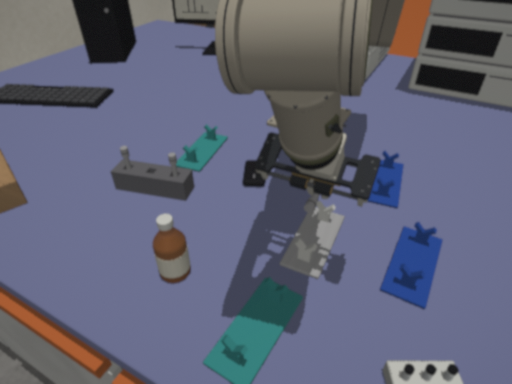

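Request:
drive_tool(
  targets="0.004 0 -0.04 0 0 0 0;0.004 0 -0.08 0 0 0 0;0.004 0 -0.12 0 0 0 0;0.004 0 -0.15 0 0 0 0;0.004 0 -0.18 0 0 0 0;0.004 0 -0.2 0 0 0 0;0.004 0 -0.215 0 0 0 0;0.004 0 -0.222 0 0 0 0;0.004 0 -0.222 0 0 0 0;0.004 0 -0.222 0 0 0 0",
)

```text
clock: 12.9
tool_pos: [519.9, 217.1, 46.8]
ee_rot: [3.022, 0.077, -0.8]
force: [-0.4, -1.1, -1.5]
width: 10.9
grip_force: 45.0
```

```bash
python3 g.py 526.6 219 50 3 120; python3 - <<'E'
from h import *
from s import *
s,R=S(); d=imaging.get_image("wrist"); cv2.imwrite("pics/w5.png",d["image"])
e=imaging.get_image("scene"); cv2.imwrite("pics/s5.png",cv2.resize(e["image"][160:290,250:380],None,fx=4.5,fy=4.5,interpolation=cv2.INTER_CUBIC))
E
```

```text
q [0.242 0.683 1.202 0.095 1.766 1.756] tcp [519.9 217.1  46.8] G [529.2 217.6  63.3] psi -177.0 dip 60.3 y [ 0.051 -0.999  0.001] F [-0.4 -1.1 -1.5] w 10.9 44.99225914478302 12.9
shift [-0.007  0.004 -0.033] turn [0.001 0.006 0.001]
q [0.242 0.683 1.202 0.095 1.766 1.756] tcp [519.9 217.1  46.8] G [529.2 217.6  63.3] psi -177.0 dip 60.3 y [ 0.051 -0.999  0.001] F [-0.4 -1.1 -1.5] w 10.9 44.99225914478302 12.9
```

View pics/w5.png

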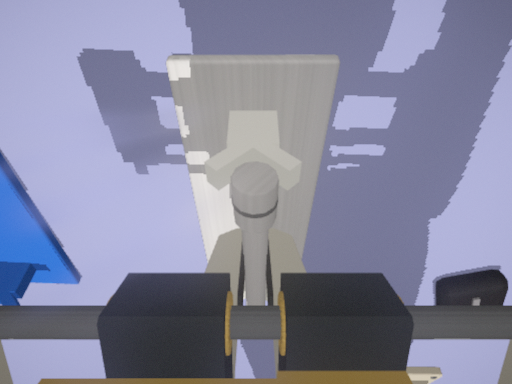

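View pics/s5.png

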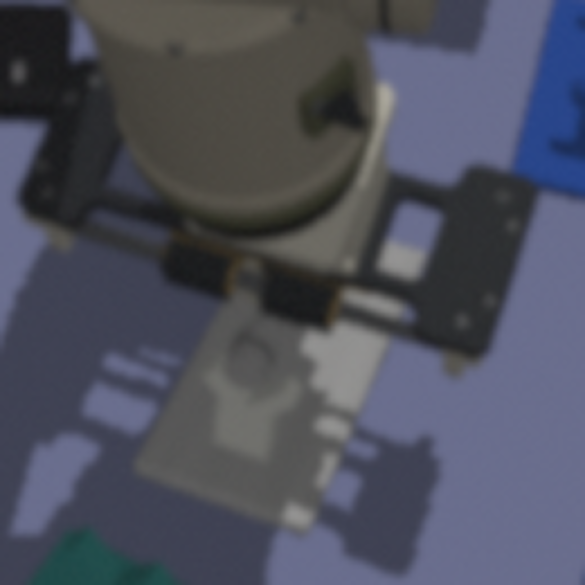

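Request:
drive_tool(
  targets="-0.007 0.004 -0.006 0 0 0 0;-0.007 0.004 -0.012 0 0.003 0 0;-0.007 0.004 -0.017 0 0.006 0 0;-0.007 0.004 -0.021 0 0.006 0 0;-0.007 0.004 -0.024 0 0.006 0 0;-0.007 0.004 -0.026 0 0.006 0 0;-0.007 0.004 -0.028 0 0.006 0 0;-0.007 0.004 -0.03 0 0.006 0 0;-0.007 0.004 -0.03 0 0.006 0 0;-0.007 0.004 -0.03 0 0.006 0 0",
)

```text
clock: 13.83
tool_pos: [516.8, 218.5, 34.4]
ee_rot: [3.02, 0.077, -0.81]
force: [-0.9, -0.1, -1.7]
width: 10.9
grip_force: 45.0
```

```bash
python3 g.py 526.6 219 50 3 120
```

```text
q [0.244 0.698 1.207 0.097 1.752 1.756] tcp [516.8 218.5  34.4] G [526.3 219.   50.8] psi -177.0 dip 60.0 y [ 0.051 -0.999  0.001] F [-0.9 -0.1 -1.7] w 10.9 44.99240219593048 13.8333
shift [ 0.001 -0.    -0.002] turn [ 0.001 -0.001  0.001]
```

No contact yet; keep lowering in fine steps.

Request:
drive_tool(
  targets="0 0 -0.001 0 0 0 0;0 0 -0.002 0 0 0 0;0 0 -0.002 0 0 0 0;0 0 -0.003 0 0 0 0;0 0 -0.003 0 0 0 0;0 0 -0.004 0 0 0 0;0 0 -0.004 0 0 0 0;0 0 -0.004 0 0 0 0;0 0 -0.004 0 0 0 0;0 0 -0.004 0 0 0 0",
)

```text
clock: 14.67
tool_pos: [516.8, 218.5, 33.0]
ee_rot: [3.02, 0.077, -0.81]
force: [-0.1, -0.5, 1.2]
width: 10.8
grip_force: 45.0
```

```bash
python3 s.py; python3 - <<'E'
from h import *
e=imaging.get_image("scene");P,m=cloud(e)
c=np.array([np.cos(np.radians(3)),np.sin(np.radians(3)),0]); n=np.array([-c[1],c[0],0]); D=P-[513.4,218.3,0]
a,l=D@c,D@n
for lo,hi in((30,48),(51,56),(58,68),(69,76)):
    k=m&(a>lo)&(a<hi)&(abs(l)<9)&(P[...,2]>30)&(P[...,2]<75)
    if k.sum()>5: print(lo,hi,k.sum(),"z",np.percentile(P[k][:,2],[10,90,97]).round(1),"lat",np.percentile(l[k],[3,97]).round(1))
k=m&(abs(l)<5)&(P[...,2]>48)&(P[...,2]<62)&(a>50)&(a<95); print("end",np.percentile(a[k],[90,98]))
E
```

```text
q [0.244 0.7   1.207 0.097 1.75  1.756] tcp [516.8 218.5  33. ] G [526.3 219.   49.4] psi -177.0 dip 60.0 y [ 0.051 -0.999  0.001] F [-0.1 -0.5  1.2] w 10.8 44.99308884143829 14.6667
30 48 16 z [52.9 71.9 73.5] lat [-7.1  6.5]
51 56 11 z [55.3 58.1 58.8] lat [-4.1  8.6]
58 68 38 z [34.4 58.9 59.3] lat [-5.7  8.1]
69 76 65 z [43.8 58.  58.7] lat [-7.2  8.4]
end [74.7876571  75.64947788]
```

Request:
drive_tool(
  targets="0 0 -0.001 0 0 0 0;0 0 -0.001 0 0 0 0;0 0 -0.002 0 0 0 0;0 0 -0.002 0 0 0 0;0 0 -0.002 0 0 0 0;0 0 -0.002 0 0 0 0;0 0 -0.002 0 0 0 0;0 0 -0.002 0 0 0 0;0 0 -0.002 0 0 0 0;0 0 -0.002 0 0 0 0",
)

```text
clock: 15.55
tool_pos: [516.8, 218.4, 32.7]
ee_rot: [3.019, 0.077, -0.81]
force: [-1.3, -2.6, 6.3]
width: 11.0
grip_force: 45.0
```

```bash
python3 -c "
from s import *
s,R=S();print(s['moment'])"
```

```text
q [0.244 0.7   1.207 0.097 1.75  1.756] tcp [516.8 218.4  32.7] G [526.3 218.9  49.2] psi -177.0 dip 60.0 y [ 0.051 -0.999  0.001] F [-1.3 -2.6  6.3] w 11.0 44.997875690460205 15.55
[-0.35468868  0.65502943  0.18712202]
```

Request:
drive_tool(
  targets="0 0 0 0 0 0 0;0 0 0 0 0 0 0;0 0 0 0 0 0 0;0 0 0 0 0 0 0.13;0 0 0 0 0 0 0.15;0 0 0 0 0 0 0.18;0 0 0 0 0 0 0.22;0 0 0 0 0 0 0.27;0 0 0 0 0 0 0.33;0 0 0 0 0 0 0.4",
  squeeze=5,
)

```text
clock: 16.38
tool_pos: [516.6, 218.7, 31.8]
ee_rot: [3.02, 0.077, -0.811]
force: [0.1, 0.9, -0.9]
width: 33.1
grip_force: 0.0
```

```bash
python3 s.py; python3 - <<'E'
from h import *
from s import *
d=imaging.get_image("wrist"); cv2.imwrite("pics/w6.png",d["image"])
E
```

```text
q [0.244 0.701 1.208 0.097 1.749 1.756] tcp [516.6 218.7  31.8] G [526.1 219.2  48.3] psi -177.0 dip 59.9 y [ 0.051 -0.999  0.001] F [ 0.1  0.9 -0.9] w 33.1 0.0 16.3833
```

View pics/w6.png

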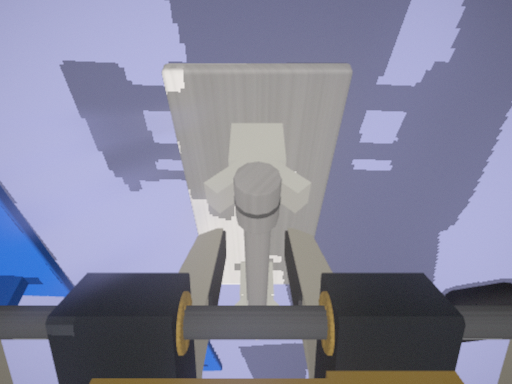

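Request:
drive_tool(
  targets="0.006 0 0.01 0 0 0 0.4;0.012 0 0.02 0 0 0 0.4;0.023 0.001 0.04 0 0 0 0.4;0.04 0.002 0.07 0 0 0 0.4;0.06 0.003 0.1 0 0 0 0.4;0.08 0.004 0.14 0 0 0 0.4;0.1 0.005 0.18 0 0 0 0.4;0.12 0.006 0.22 0 0 0 0.4;0.15 0.008 0.26 0 0 0 0.4;0.15 0.008 0.26 0 0 0 0.4",
)

```text
clock: 17.27
tool_pos: [580.1, 222.0, 140.6]
ee_rot: [3.024, 0.077, -0.8]
force: [0.3, 1.0, 1.1]
width: 37.5
grip_force: 0.0
```

Request:
drive_tool(
  targets="0 0 0.1 0 0 0 0.4;0 0 0.2 0 0 0 0.4;0 0 0.3 0 0 0 0.4;0 0 0.4 0 0 0 0.4;0 0 0.4 0 0 0 0.4;0 0 0.4 0 0 0 0.4;0 0 0.4 0 0 0 0.4;0 0 0.4 0 0 0 0.4;0 0 0.4 0 0 0 0.4;0 0 0.4 0 0 0 0.4",
)

```text
clock: 18.1
tool_pos: [576.2, 221.6, 294.2]
ee_rot: [3.018, 0.076, -0.815]
force: [0.0, 0.3, 0.0]
width: 37.3
grip_force: 0.0
```

```bash
python3 s.py; python3 - <<'E'
from h import *
c=np.array([np.cos(np.radians(3)),np.sin(np.radians(3)),0]); n=np.array([-c[1],c[0],0])
for nm in("scene","top"):
    e=imaging.get_image(nm);P,m=cloud(e); cv2.imwrite(f"pics/{nm}9.png",e["image"]); D=P-[513.4,218.3,0]
    a,l=D@c,D@n; print(nm)
    for lo,hi in((-74,-70),(-48,-25),(-25,0),(0,25),(25,48),(70,74)):
        k=m&(a>lo)&(a<hi)&(abs(l)<10)&(P[...,2]>44)&(P[...,2]<65)
        if k.sum()>5: print(lo,hi,k.sum(),"z",np.percentile(P[k][:,2],[50,95]).round(1),"lat",np.percentile(l[k],[3,97]).round(1))
    k=m&(abs(l)<6)&(P[...,2]>46)&(P[...,2]<62)&(abs(a)<95)
    if k.sum(): print("ends",np.percentile(a[k],[1,99]))
E
```

```text
q [0.23  0.716 0.701 0.113 2.242 1.797] tcp [576.2 221.6 294.2] G [585.7 222.1 310.6] psi -176.9 dip 59.8 y [ 0.051 -0.999  0.002] F [0.  0.3 0. ] w 37.3 0.0 18.1
scene
-74 -70 12 z [55.4 58.2] lat [-8.  8.]
-48 -25 42 z [54.2 56.2] lat [-5.   5.4]
-25 0 47 z [54.4 55.8] lat [-4.7  5.8]
0 25 57 z [54.1 55.5] lat [-5.5  5.8]
25 48 51 z [54.1 56.2] lat [-5.3  5.7]
70 74 31 z [54.5 58.2] lat [-7.2  7.9]
ends [-72.38393184  75.27723702]
top
```

```bash
python3 -c "
from bench import workorder
print(workorder.close_job())"
```

```text
the job is handed in; nothing more can be done
None
```

The long column is out of the holder and lying level in both cradle notches; the last images put it within about 2 mm of centre. I handed the job in at about 18 s with the arm clear; no verdict came back, and I did not re-measure the short columns, bottle or mouse at the end.

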